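# Anchor a hammer-head bolt in the glazing bench's clamping rail

### The job

Take the hold-down bolt with the orange grip out of the red tray, lower its hammer head into the slot of the steel rail beside the window sash at the yellow mark, and turn it a quarter turn (either way) so that the head lies across the slot and catches under both lips. Let go and leave the bolt upright there; leave the blue and the black bolt in the tray where they are.

Things in the scene. Friction and masses are not known exactly. Their poses are not given: they have to be found in the camera images.
- orange_bolt_grip (a point): Centre of the orange bar grip, 50 mm long (y), 14 wide (x), 32 high (z, up the bolt), of the bolt to use. Below it a 14 mm round neck and a steel hammer head 48 long (along y), 16 wide, 10 high, its underside 56 mm below this point. 0.12 kg, loose, upright on its head in one compartment (which one varies) of a fixed red tray, walls 18 mm high, floor 4 mm up; other bolts stand 85 mm or more away.
- slot (a point): Middle of the slot at the yellow mark (36 mm bands on both lips), level with the fixed steel rail's top, 24 mm over the table; y along the slot, x across, z up. Slot 28 mm wide, lips 6 thick, channel below them 64 wide, 14 high, ends closed; a bolt standing on its floor has its grip centre 36 mm above this point. A fixed grey-grip bolt is 130 mm or more off in +y; the sash (25 high) 90 mm in +x.
- blue_bolt_grip (a point): Centre of the blue grip of a bolt in the tray, same grip and height, but its square head, 40 mm wide, cannot enter the slot. Leave alone.
- black_bolt_grip (a point): Centre of the black grip of a bolt in the tray, same grip and height, but its round head, 44 mm across, cannot enter the slot. Leave alone.
There are look-alikes about, which are no part of the job. What is meant by the part that bears orange_bolt_grip is not pink, purple or turquoise, and is the smaller of those in its own colour.

How it is judged:
By the outcome, as a careful person would: the job done as asked, in the order asked, and still so for the second after the job is handed in, with the robot touching nothing.
It also fails if it takes over 40 s, if anything falls off the work surface, if the arm or the gripper's body presses on something with over 40 N, if the wrist force passes 120 N, or if a joint passes its speed limit or range.

### The arm

A 6-joint arm with a two-finger parallel gripper is mounted at the origin on the work surface. World frame = base frame: x ahead of the robot, y to its left, z up, the work surface at z = 0. Lengths are in m, angles in rad, forces in N, time in s.
With the tool pointing down it reaches from about 0.4 to 0.825 m from the base axis. Payload 7 kg.
Tool frame: the origin (TCP) lies on the centre line of the jaws, within the pads' length; the fingertips stand 22 mm ahead of it and the grasp point (between the pads) lies 3 mm ahead of it; z points along the fingers, y is the line along which they close (so a half turn about z gives the same grasp; the last joint's range is limited). The gripper opens to 88 mm and grips with 3 to 60 N. Pads are 19 mm wide; open, the fingers measure 130 mm over their backs; the gripper's body (78 mm by 193 mm) begins 47 mm behind the grasp point.
Start: joints at [-1.027, 0.359, 0.012, 0, -1.224, -0.288], TCP at [0.171, -0.653, 0.249] pointing down, gripper open.
Joint ranges: [-3.07, 3.07], [-1.43, 2.12], [-1.02, 1.25], [-3.03, 1.67], [-3.05, -0], [-3.03, 3.03]. Speed limits (rad/s): [2.39, 2.39, 3.01, 3.14, 3.14, 3.14].

### API

Orientations are given as [roll, pitch, yaw] about the fixed x, y, z axes, in that order (R = Rz(yaw) Ry(pitch) Rx(roll)).
In Python, from station import monitor, viewer, order gives the robot as it stands. The module is installed in compiled form; this text tells all that it offers.
- The arm moves only by the tool servo_tool, never from a script. Its argument "targets" is a list of rows, each an object with "angular": the turn, a rotation vector about the tool's x, y, z in degrees, a list of three; "xyz": the shift along the tool's x, y, z in cm, a list of three; "claw": the finger opening in cm, from 0 to 8.76. A call has 1 to 20 rows; each row shifts and turns the commanded pose from where the row before left it, along the tool's axes as they then stand; what a row does not reach is not made up. A row lasts 1/10 s, in which the tool goes at most 50 mm and 8.59 degrees, less where a joint would pass 70% of its speed; a pose out of reach is approached as far as the arm can. A call is refused whole if a number of a shift passes 5 or a number of a turn 8.59, either way. A call with a gripper value outside its range is refused whole. The fingers move at their own pace and stop on an object; "force" is the grip in N (left out, the last holds). Time passes only in rows, so rows that do not move let the fingers close. It gives the time, the measured TCP pose, the force, the opening and the grip force at its end, in the units of the state.
- monitor.get_state(): the state, without advancing time (a new reading comes with each control period).
- viewer.grab_frame(name): name is "scene" or "top" or "wrist"; returns a dict with "color" (480x640x3 uint8, blue, green, red), "fovy" (degrees; the focal length in pixels is half the picture's height over the tangent of half this angle, whatever the lens; pixels are square), "cx", "cy" (the principal point, pixels), "k1" (the pictures are not rectified: a ray, as slopes to the right and down, at radius r is drawn at 1 + k1 r^2 times it, then the intrinsics apply), "R" (3x3) and "t" (3): a world point X has camera coordinates R X + t. Camera axes: x right, y down, z forward; pixel columns grow to the right and rows downward; lengths in m; the calibration is good to about 2 mm. A picture is of the moment at which its call begins. There is no depth.
- order.job_done(): hands the job in; it is judged then, once.
The state is a dict: "t": time; "q": joint angles; "qd": joint speeds; "joint_efforts": joint torques, N m; "eef_pos": TCP position; "ee_rot": TCP orientation; "force": force on the tool from outside, world axes, zero at the start; "moment": the same for the moment, N m; "width": finger opening in m; "gripper_force": force on a finger pad.
Only numpy, scipy, OpenCV 4.12 (cv2) and the standard library are available. Lean on these libraries where they do the work, as an engineer would, in place of code of your own. Each camera call takes 0.05 s, during which the arm holds its last target. There are 200 camera calls.

## Working session

There is one attempt and no reset: what is moved stays moved. The work goes in short steps, Python scripts to look and compute and a tool call to move; the robot and the scene stay as the last step left them, time stands still between calls to the robot, and variables do not carry over. Pictures are saved under pics/ and viewed, at most 10 in all, crops included, and the job is handed in when it is done.

Besides the shell and the picture viewer there is one more tool, called after "Request:" by a JSON object that holds its "fn" and its "kwargs", one argument or row to a line. servo_tool: Moves the arm, as the interface text tells. Its arguments: {"type":"object","properties":{"targets":{"type":"array"},"force":{"type":"number"}},"required":["targets"]}

```bash
mkdir -p pics
cat > h.py <<'E'
import numpy as np, cv2, pickle
from station import monitor, viewer, order
def grab(n,tag):
    f=viewer.grab_frame(n); cv2.imwrite(f'pics/{tag}.png',f['color']); pickle.dump(f,open(f'pics/{tag}.pkl','wb')); return f
def load(tag): return pickle.load(open(f'pics/{tag}.pkl','rb'))
def ray(f,u,v):
    fl=240/np.tan(np.radians(f['fovy'])/2)
    K=np.array([[fl,0,f['cx']],[0,fl,f['cy']],[0,0,1.]])
    p=cv2.undistortPoints(np.array([[[u,v]]],float),K,np.array([f['k1'],0,0,0.]))[0,0]
    R=np.array(f['R']);d=R.T@np.array([p[0],p[1],1]);return -R.T@np.array(f['t']),d/np.linalg.norm(d)
def onz(f,u,v,z):
    c,d=ray(f,u,v);return c+d*(z-c[2])/d[2]
def tri(*obs):
    A=np.zeros((3,3));b=np.zeros(3)
    for f,u,v in obs:
        c,d=ray(f,u,v);P=np.eye(3)-np.outer(d,d);A+=P;b+=P@c
    X=np.linalg.solve(A,b)
    return X,[np.linalg.norm((np.eye(3)-np.outer(d,d))@(X-c)) for c,d in [ray(*o) for o in obs]]
def proj(f,X):
    fl=240/np.tan(np.radians(f['fovy'])/2);p=np.array(f['R'])@X+np.array(f['t']);s=p[:2]/p[2];s=s*(1+f['k1']*s@s);return s*fl+[f['cx'],f['cy']]
E
python3 - <<'E'
from h import *
s=monitor.get_state();print(s)
for n in ('scene','top','wrist'):
    f=grab(n,n+'0'); print(n,f['fovy'],f['k1'],-np.array(f['R']).T@np.array(f['t']))
E
```

```text
{'t': 0.0, 'q': array([-1.02689420e+00,  3.59344136e-01,  1.10733764e-02, -3.54097453e-04,
       -1.22411352e+00, -2.88091102e-01]), 'qd': array([ 0.00046627,  0.0014519 ,  0.00052595, -0.00019872,  0.00056071,
        0.00072103]), 'joint_efforts': array([ 2.91819691e-03, -5.82720423e+01,  2.93063146e+01,  6.99763834e+00,
        6.72334674e-03, -1.74332413e-04]), 'eef_pos': array([ 0.17065217, -0.65260195,  0.24765592]), 'ee_rot': array([ 3.13997555e+00, -1.32057797e-04, -2.88590210e+00]), 'force': array([ 0.61676456, -0.3718685 ,  0.56512746]), 'moment': array([ 0.05745465, -0.03186034,  0.04382919]), 'gripper_force': 0.0, 'width': 0.0877700825939377}
scene 44.71830084694468 -0.002490321165284294 [1.03875628 0.62757166 0.6355364 ]
top 48.025864259764234 -0.1258395432305165 [ 0.44164851 -0.07589969  1.02056621]
wrist 58.62454238810524 -0.036202053629925436 [ 0.09069099 -0.67333198  0.38427083]
```

View pics/top0.png

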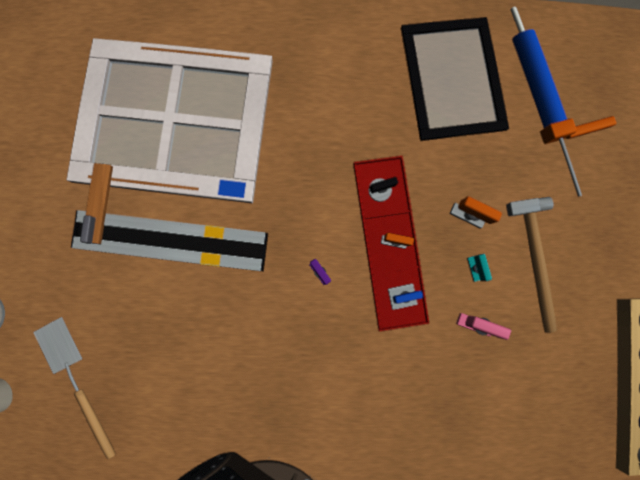

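View pics/scene0.png

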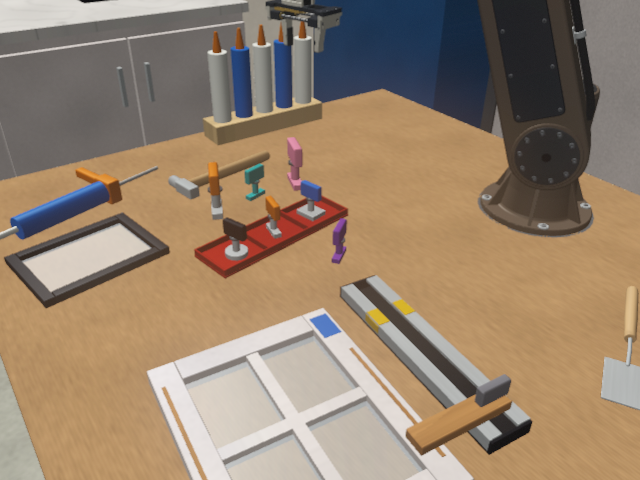

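Top view: orange bolt in the tray's middle compartment near (398,240), the larger orange decoy is outside at (480,210). Yellow bands are at (213,232) and (211,259). Scene view: bolt grip at (272,208), bands at (377,317) and (403,307). I'll enlarge these areas.

Run:
```python
from h import *
t=cv2.imread('pics/top0.png');s=cv2.imread('pics/scene0.png')
c=lambda im,x,y:cv2.resize(im[y:y+60,x:x+80],None,fx=5,fy=5,interpolation=cv2.INTER_CUBIC)
cv2.imwrite('pics/m0.png',np.vstack([np.hstack([c(t,360,210),c(t,175,215)]),np.hstack([c(s,235,185),c(s,350,285)])]))
```

```text
(no output)
```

View pics/m0.png

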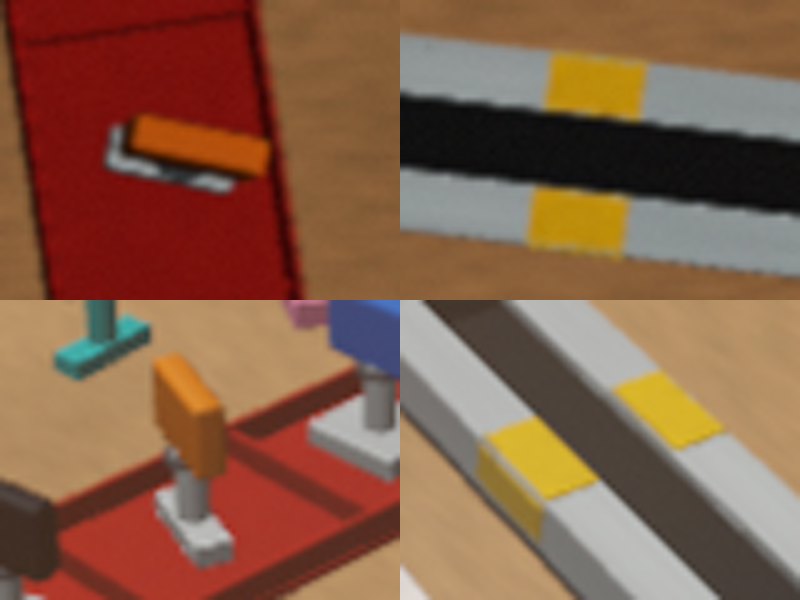

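Run:
```python
from h import *
t=load('top0');s=load('scene0')
T=lambda x,y,ox,oy:(t,ox+x/5-.4,oy+y/5-.4)
g=tri(T(201,146,360,210),(s,235+188/5-.4,185+84/5-.4));print('griptop',g)
print('slot',tri(T(587.5,153.5,175,215),(s,350+206/5-.4,285+133/5-.4)))
z=g[0][2]
a=[onz(*T(x,y,360,210),z) for x,y in((140,116),(270,139),(263,176),(135,152))];print(a)
d=a[0]+a[3]-a[1]-a[2];print('grip yaw(long axis)',np.degrees(np.arctan2(d[1],d[0])))
b=[onz(*T(x,y,175,215),.024) for x,y in((400,95),(800,146),(400,163),(800,213))];print(b)
d=b[0]+b[2]-b[1]-b[3];print('slot dir',np.degrees(np.arctan2(d[1],d[0])))
w=load('wrist0');print([proj(w,p) for p in (g[0],)])
print(np.degrees(monitor.get_state()['ee_rot']))
```

```text
griptop (array([ 0.5283857 , -0.23721114,  0.07048168]), [np.float64(0.00041283454610363887), np.float64(0.00041283454610382725)])
slot (array([ 0.48631133, -0.00215169, -0.05667593]), [np.float64(0.05427479893167409), np.float64(0.054274798931673994)])
[array([ 0.53852064, -0.21503177,  0.07048168]), array([ 0.53087192, -0.26188802,  0.07048168]), array([ 0.51757336, -0.25929513,  0.07048168]), array([ 0.52561188, -0.21322873,  0.07048168])]
grip yaw(long axis) 80.41765216743829
[array([0.53862837, 0.02594616, 0.024     ]), array([ 0.52144476, -0.122764  ,  0.024     ]), array([0.51333279, 0.02541543, 0.024     ]), array([ 0.49652505, -0.12296772,  0.024     ])]
slot dir 83.47299681471549
[array([598.86148069, 606.9476243 ])]
[ 1.79926104e+02 -7.08220206e-03 -1.65351220e+02]
```

Run:
```python
from h import *
t=load('top0');s=load('scene0')
T=lambda x,y,ox,oy:(t,ox+x/5-.4,oy+y/5-.4)
g=tri(T(187.5,153.5,175,215),(s,350+206/5-.4,285+133/5-.4));print('slot',g)
b=[onz(*T(x,y,175,215),.024) for x,y in((0,95),(400,146),(0,163),(400,213))];print(b)
d=b[0]+b[2]-b[1]-b[3];print('slot dir',np.degrees(np.arctan2(d[1],d[0])))
```

```text
slot (array([0.51623569, 0.10480461, 0.02112486]), [np.float64(0.00018810556305134184), np.float64(0.00018810556305143272)])
[array([0.53682738, 0.17529525, 0.024     ]), array([0.51964643, 0.02554585, 0.024     ]), array([0.5114618 , 0.17443484, 0.024     ]), array([0.49480017, 0.02504046, 0.024     ])]
slot dir 83.54548672208769
```

Request:
{"fn": "servo_tool", "kwargs": {
  "targets": [
    {"xyz":[-3.76,2.6,0.3],"angular":[0,0,0],"claw":8.7},
    {"xyz":[-3.76,2.6,0.3],"angular":[0,0,0],"claw":8.7},
    {"xyz":[-3.76,2.6,0.3],"angular":[0,0,0],"claw":8.7},
    {"xyz":[-3.76,2.6,0.3],"angular":[0,0,0],"claw":8.7},
    {"xyz":[-3.76,2.6,0.3],"angular":[0,0,0],"claw":8.7},
    {"xyz":[-3.76,2.6,0.3],"angular":[0,0,0],"claw":8.7},
    {"xyz":[-3.76,2.6,0.3],"angular":[0,0,0],"claw":8.7},
    {"xyz":[-3.76,2.6,0.3],"angular":[0,0,0],"claw":8.7},
    {"xyz":[-3.76,2.6,0.3],"angular":[0,0,0],"claw":8.7},
    {"xyz":[-3.76,2.6,0.3],"angular":[0,0,0],"claw":8.7},
    {"xyz":[-3.76,2.6,0.3],"angular":[0,0,0],"claw":8.7},
    {"xyz":[-3.76,2.6,0.3],"angular":[0,0,0],"claw":8.7},
    {"xyz":[0,0,0],"angular":[0,0,-8.2],"claw":8.7},
    {"xyz":[0,0,0],"angular":[0,0,-8.2],"claw":8.7},
    {"xyz":[0,0,0],"angular":[0,0,-8.2],"claw":8.7},
    {"xyz":[0,0,0],"angular":[0,0,-8.2],"claw":8.7},
    {"xyz":[0,0,0],"angular":[0,0,-8.2],"claw":8.7},
    {"xyz":[0,0,0],"angular":[0,0,-8.2],"claw":8.7},
    {"xyz":[0,0,0],"angular":[0,0,-8.2],"claw":8.7},
    {"xyz":[0,0,0],"angular":[0,0,-8.2],"claw":8.7}
  ]
}}

```text
t: 2.15
eef_pos: [0.5281, -0.2369, 0.2123]
ee_rot: [3.141, 0.0, -1.735]
force: [0.0, -0.4, -0.1]
width: 0.0871
gripper_force: 0.0
```

Run:
```python
from h import *
f=grab('wrist','w1');s=monitor.get_state();print(s['t'],s['eef_pos'],np.degrees(s['ee_rot']),s['q'])
print(proj(f,np.array([.5284,-.2372,.0705])))
```

```text
2.2 [ 0.52822533 -0.23693112  0.21234325] [ 1.79977196e+02  2.49811485e-03 -9.89004912e+01] [-8.40046422e-02  2.28657872e-01 -2.56851911e-01 -8.12311539e-05
 -1.08568044e+00 -7.13003330e-02]
[322.83889249 231.41710637]
```

View pics/w1.png

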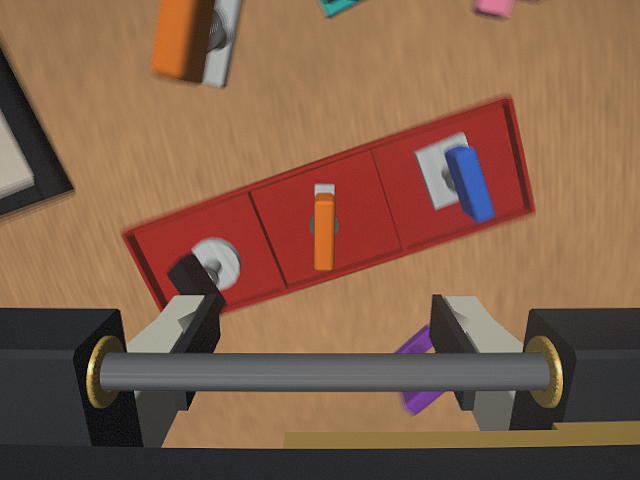

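Wrist view: the orange grip's top face spans (314–334, 193–270), aligned with the jaws. The black grip is at about (195,280), so I'll narrow the opening.

Run:
```python
from h import *
t=load('top0');s=load('scene0');w=load('w1')
o=[(t,399.8,238.8),(s,272.2,201.4),(w,324.2,231.5)]
for q in (o,o[::2],o[1:]): print(tri(*q))
for z in(.07,.076): print(onz(w,324.2,231.5,z), np.linalg.norm(onz(w,324.2,193,z)-onz(w,324.2,270,z)))
a=onz(w,324,193,.076)-onz(w,324.2,270,.076);print(np.degrees(np.arctan2(a[1],a[0])))
```

```text
(array([ 0.52807442, -0.23716005,  0.07049161]), [np.float64(0.00020066139824110511), np.float64(0.0006990985666694317), np.float64(0.0006002293856857276)])
(array([ 0.5277703 , -0.23697152,  0.07054344]), [np.float64(0.0002749479048376183), np.float64(0.0002749479048377158)])
(array([ 0.52806032, -0.23730658,  0.0705131 ]), [np.float64(0.0006402277471726293), np.float64(0.0006402277471727951)])
[ 0.52752193 -0.23684556  0.07      ] 0.05461833368128337
[ 0.52723994 -0.23858951  0.076     ] 0.053443062717778184
-99.26871422464828
```

Request:
{"fn": "servo_tool", "kwargs": {
  "targets": [
    {"xyz":[0.1,0,0],"angular":[0,0,0.4],"claw":5},
    {"xyz":[0,0,2.5],"angular":[0,0,0],"claw":5},
    {"xyz":[0,0,3],"angular":[0,0,0],"claw":5},
    {"xyz":[0,0,3],"angular":[0,0,0],"claw":5},
    {"xyz":[0,0,3],"angular":[0,0,0],"claw":5},
    {"xyz":[0,0,2],"angular":[0,0,0],"claw":5},
    {"xyz":[0,0,1.7],"angular":[0,0,0],"claw":5},
    {"xyz":[0,0,0],"angular":[0,0,0],"claw":5},
    {"xyz":[0,0,0],"angular":[0,0,0],"claw":5}
  ],
  "force": 25
}}

```text
t: 3.1
eef_pos: [0.5282, -0.2381, 0.0607]
ee_rot: [3.141, -0.0, -1.75]
force: [-0.2, -0.9, -0.6]
width: 0.05
gripper_force: 0.0
```

Run:
```python
from h import *
s=load('w1')['color'][150:310,220:430];f=grab('wrist','w2')['color']
cv2.imwrite('pics/m1.png',np.hstack([cv2.resize(s,(400,305),interpolation=3),cv2.resize(f,(400,305))]))
```

```text
(no output)
```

View pics/m1.png

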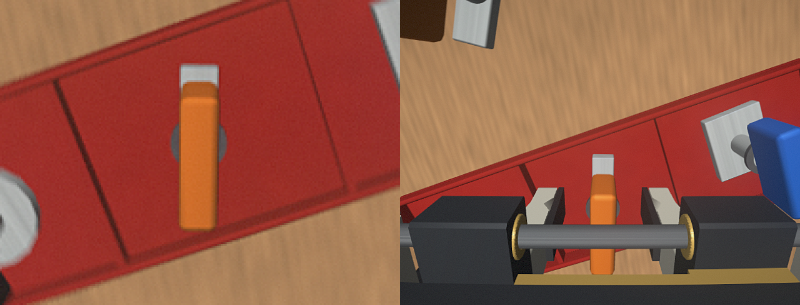

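The enlarged crop puts the true top-face centre about 2 mm toward +y. The grip sits between the pads, so I shift slightly and close.

Request:
{"fn": "servo_tool", "kwargs": {
  "targets": [
    {"xyz":[-0.15,0,0],"angular":[0,0,0],"claw":5},
    {"xyz":[0,0,0],"angular":[0,0,0],"claw":0.8},
    {"xyz":[0,0,0],"angular":[0,0,0],"claw":0.8},
    {"xyz":[0,0,0],"angular":[0,0,0],"claw":0.8},
    {"xyz":[0,0,0],"angular":[0,0,0],"claw":0.8},
    {"xyz":[0,0,0],"angular":[0,0,0],"claw":0.8},
    {"xyz":[0,0,0],"angular":[0,0,0],"claw":0.8}
  ],
  "force": 25
}}

```text
t: 3.85
eef_pos: [0.5284, -0.2365, 0.0606]
ee_rot: [3.142, -0.0, -1.748]
force: [-0.6, -0.1, 1.2]
width: 0.0136
gripper_force: 25.0
```

Request:
{"fn": "servo_tool", "kwargs": {
  "targets": [
    {"xyz":[0,0,-1],"angular":[0,0,0],"claw":0.8},
    {"xyz":[0,0,-2.5],"angular":[0,0,0],"claw":0.8},
    {"xyz":[0,0,-3],"angular":[0,0,0],"claw":0.8},
    {"xyz":[0,0,-2.5],"angular":[0,0,0],"claw":0.8},
    {"xyz":[-2,0.43,0],"angular":[0,0,0],"claw":0.8},
    {"xyz":[-3.5,0.76,0],"angular":[0,0,0],"claw":0.8},
    {"xyz":[-3.5,0.76,0],"angular":[0,0,0],"claw":0.8},
    {"xyz":[-3.5,0.76,0],"angular":[0,0,0],"claw":0.8},
    {"xyz":[-3.5,0.76,0],"angular":[0,0,0],"claw":0.8},
    {"xyz":[-3.5,0.76,0],"angular":[0,0,0],"claw":0.8},
    {"xyz":[-3.5,0.76,0],"angular":[0,0,0],"claw":0.8},
    {"xyz":[-3.5,0.76,0],"angular":[0,0,0],"claw":0.8},
    {"xyz":[-3.5,0.76,0],"angular":[0,0,0],"claw":0.8},
    {"xyz":[-2.2,0.48,0],"angular":[0,0,0],"claw":0.8},
    {"xyz":[-1.2,0.25,0],"angular":[0,0,0],"claw":0.8},
    {"xyz":[0,0,0],"angular":[0,0,-3.6],"claw":0.8},
    {"xyz":[0,0,0],"angular":[0,0,0],"claw":0.8},
    {"xyz":[0,0,0],"angular":[0,0,0],"claw":0.8}
  ]
}}

```text
t: 5.65
eef_pos: [0.5159, 0.1046, 0.1507]
ee_rot: [3.142, -0.0, -1.687]
force: [0.5, 0.6, -0.6]
width: 0.0139
gripper_force: 25.0
```

Run:
```python
from h import *
f=grab('wrist','w3');s=monitor.get_state();print(s['t'],s['eef_pos'],np.degrees(s['ee_rot']),s['q'],s['width'])
grab('scene','s3');grab('top','t3')
c=load('s3')['color'][190:390,290:510]
cv2.imwrite('pics/m3.png',np.hstack([cv2.resize(c,(400,364),interpolation=3),cv2.resize(f['color'][120:480,120:520],(400,364))]))
```

```text
5.7 [0.51594366 0.10449291 0.15069251] [ 1.79996167e+02 -1.05229441e-03 -9.66669287e+01] [ 5.72737718e-01  2.03702184e-01 -4.48082370e-01 -3.56775789e-05
 -9.19075089e-01 -6.89075933e-01] 0.013732681700186692
```

View pics/m3.png

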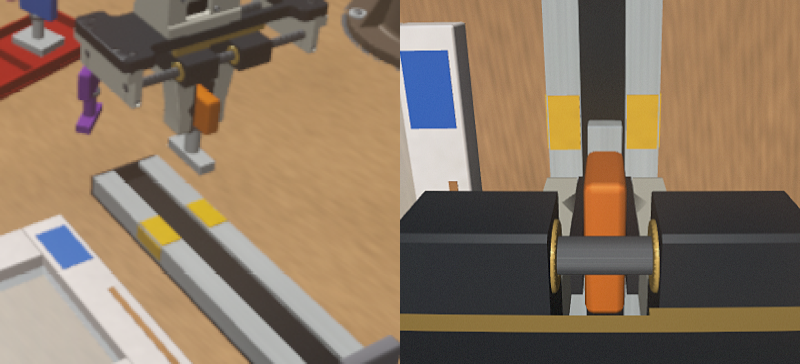

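Run:
```python
from h import *
w=load('w3');s=load('s3');p0=np.array([.5159,.1045,.1507])
C=lambda u,v:(w,u-280,v/1.011+120)
sl=[onz(*C(u,v),.024) for u,v in((580.5,95),(625.5,95),(580.5,149),(625.5,149))]
m=np.mean(sl,0);print('slot',m,'width',np.linalg.norm(sl[0]-sl[1]),np.linalg.norm(sl[0]-sl[2]))
e=[onz(*C(u,v),.024) for u,v in((578.5,5),(580,149),(624.5,5),(626.5,149))]
for a,b in(e[:2],e[2:]): print('dir',np.degrees(np.arctan2(*(b-a)[1::-1])))
h=onz(*C(604.5,121),.094);print('head end bottom',h)
x=np.array([np.cos(np.radians(-96.67)),np.sin(np.radians(-96.67)),0]);y=np.array([x[1],-x[0],0])
for n,q in(('slot',m),('head',h)): print(n,'toolframe cm',(q-p0)@x*100,(q-p0)@y*100)
```

```text
slot [0.51635964 0.10649994 0.024     ] width 0.02852062868663094 0.036245585598635964
dir 82.94459588637241
dir 84.97971466508073
head end bottom [0.51281808 0.08365898 0.094     ]
slot toolframe cm -0.20397883731746175 -0.022423351582815196
head toolframe cm 2.1057922206045947 0.06403598923624283
```

Wrist crop: slot centred at full-frame px (323,241), head near end at (324,240). Lateral alignment is within 1 mm, so I'm lowering.

Request:
{"fn": "servo_tool", "kwargs": {
  "targets": [
    {"xyz":[-0.1,0,1.5],"angular":[0,0,-0.4],"claw":0.8},
    {"xyz":[0,0,2.5],"angular":[0,0,0],"claw":0.8},
    {"xyz":[0,0,1.5],"angular":[0,0,0],"claw":0.8},
    {"xyz":[0,0,0.9],"angular":[0,0,0],"claw":0.8},
    {"xyz":[0,0,0.9],"angular":[0,0,0],"claw":0.8},
    {"xyz":[0,0,0.8],"angular":[0,0,0],"claw":0.8},
    {"xyz":[0,0,0.5],"angular":[0,0,0],"claw":0.8},
    {"xyz":[0,0,0.25],"angular":[0,0,0],"claw":0.8},
    {"xyz":[0,0,0],"angular":[0,0,0],"claw":0.8}
  ]
}}

```text
t: 6.7
eef_pos: [0.5161, 0.106, 0.062]
ee_rot: [3.141, -0.0, -1.678]
force: [-0.4, 0.5, -0.8]
width: 0.014
gripper_force: 25.0
```

Run:
```python
from h import *
f=grab('wrist','w4');s=monitor.get_state();print(s['t'],s['eef_pos'],np.degrees(s['ee_rot']),s['force'],s['moment'],s['q'])
grab('scene','s4')
c=load('s4')['color'][190:390,290:510]
cv2.imwrite('pics/m4.png',np.hstack([cv2.resize(c,(400,364),interpolation=3),cv2.resize(f['color'][120:480,120:520],(400,364))]))
```

```text
6.75 [0.51625032 0.1060667  0.06224264] [-1.79987080e+02  4.75297692e-03 -9.61382976e+01] [-0.15654965  0.22014259 -0.49217055] [0.0742474  0.12648632 0.01752955] [ 5.75169439e-01  3.19202493e-01 -5.42141682e-01  1.19480254e-04
 -7.09224832e-01 -6.82393613e-01]
```

View pics/m4.png

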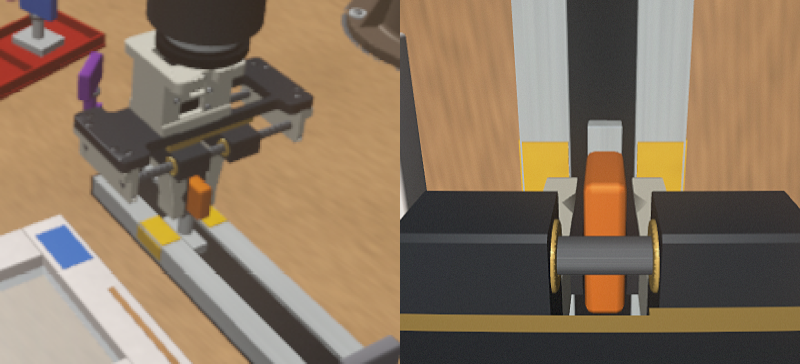

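The head is down in the slot, centred, with no contact force. I'll check the position along the slot from the yellow bands' far edge (crop v≈141).

Run:
```python
from h import *
w=load('w4');p0=np.array([.5162,.1061,.0622])
C=lambda u,v:(w,u-280,v/1.011+120)
a=np.radians(-96.1);x=np.array([np.cos(a),np.sin(a),0]);y=np.array([x[1],-x[0],0])
P=lambda q:((q-p0)@x*100,(q-p0)@y*100)
print('slot centre',[P((onz(*C(569,v),.024)+onz(*C(637,v),.024))/2) for v in(141,)],'minus 1.8 in x')
print('head end bottom', P(onz(*C(604,121),.0055)),'top edge',P(onz(*C(604,125),.0155)))
print('grip top far end',P(onz(*C(604,158),.077)))
```

```text
slot centre [(np.float64(1.8130329389885242), np.float64(0.0039033976351719197))] minus 1.8 in x
head end bottom (np.float64(2.131344330957139), np.float64(0.04798926847031344)) top edge (np.float64(2.25975084015975), np.float64(0.04787905428763886))
grip top far end (np.float64(3.208811937786339), np.float64(0.047339660927265756))
```

Request:
{"fn": "servo_tool", "kwargs": {
  "targets": [
    {"xyz":[0,0,0],"angular":[0,0,-4],"claw":0.8},
    {"xyz":[0,0,0],"angular":[0,0,-7],"claw":0.8},
    {"xyz":[0,0,0],"angular":[0,0,-7],"claw":0.8},
    {"xyz":[0,0,0],"angular":[0,0,-7],"claw":0.8},
    {"xyz":[0,0,0],"angular":[0,0,-7],"claw":0.8},
    {"xyz":[0,0,0],"angular":[0,0,-7],"claw":0.8},
    {"xyz":[0,0,0],"angular":[0,0,-7],"claw":0.8},
    {"xyz":[0,0,0],"angular":[0,0,-7],"claw":0.8},
    {"xyz":[0,0,0],"angular":[0,0,-7],"claw":0.8},
    {"xyz":[0,0,0],"angular":[0,0,-7],"claw":0.8},
    {"xyz":[0,0,0],"angular":[0,0,-7],"claw":0.8},
    {"xyz":[0,0,0],"angular":[0,0,-7],"claw":0.8},
    {"xyz":[0,0,0],"angular":[0,0,-7],"claw":0.8},
    {"xyz":[0,0,0],"angular":[0,0,-2.4],"claw":0.8},
    {"xyz":[0,0,0],"angular":[0,0,0],"claw":0.8},
    {"xyz":[0,0,0],"angular":[0,0,0],"claw":0.8}
  ]
}}

```text
t: 8.4
eef_pos: [0.5162, 0.1061, 0.0624]
ee_rot: [-3.141, -0.0, -0.102]
force: [-0.2, -0.6, -0.5]
width: 0.0137
gripper_force: 25.0
```

Request:
{"fn": "servo_tool", "kwargs": {
  "targets": [
    {"xyz":[0,0,0.1],"angular":[0,0,0],"claw":0.8},
    {"xyz":[0,0,0.06],"angular":[0,0,0],"claw":0.8},
    {"xyz":[0,0,0],"angular":[0,0,0],"claw":0.8}
  ]
}}

```text
t: 8.7
eef_pos: [0.5162, 0.106, 0.0606]
ee_rot: [3.142, -0.0, -0.101]
force: [0.3, -0.7, 1.2]
width: 0.0137
gripper_force: 25.0
```

Request:
{"fn": "servo_tool", "kwargs": {
  "targets": [
    {"xyz":[0,0,0],"angular":[0,0,0],"claw":2.0},
    {"xyz":[0,0,0],"angular":[0,0,0],"claw":3.5},
    {"xyz":[0,0,0],"angular":[0,0,0],"claw":5},
    {"xyz":[0,0,0],"angular":[0,0,0],"claw":5},
    {"xyz":[0,0,0],"angular":[0,0,0],"claw":5},
    {"xyz":[0,0,-1],"angular":[0,0,0],"claw":5},
    {"xyz":[0,0,-2],"angular":[0,0,0],"claw":5},
    {"xyz":[0,0,-3],"angular":[0,0,0],"claw":5},
    {"xyz":[0,0,-4],"angular":[0,0,0],"claw":5},
    {"xyz":[0,0,-4],"angular":[0,0,0],"claw":5},
    {"xyz":[0,0,0],"angular":[0,0,0],"claw":5}
  ]
}}

```text
t: 9.8
eef_pos: [0.519, 0.1071, 0.2072]
ee_rot: [-3.137, -0.009, -0.099]
force: [-0.3, -0.5, -0.7]
width: 0.0496
gripper_force: 0.0
```

Run:
```python
from h import *
f=grab('wrist','w5');s=monitor.get_state();print(s['t'],s['eef_pos'],s['force'])
c=grab('scene','s5')['color'][190:390,290:510]
cv2.imwrite('pics/m5.png',np.hstack([cv2.resize(c,(400,364),interpolation=3),cv2.resize(f['color'][60:420,120:520],(400,364))]))
```

```text
9.85 [0.51762099 0.10674915 0.20425102] [0.3739527  0.27336498 0.0248212 ]
```

View pics/m5.png

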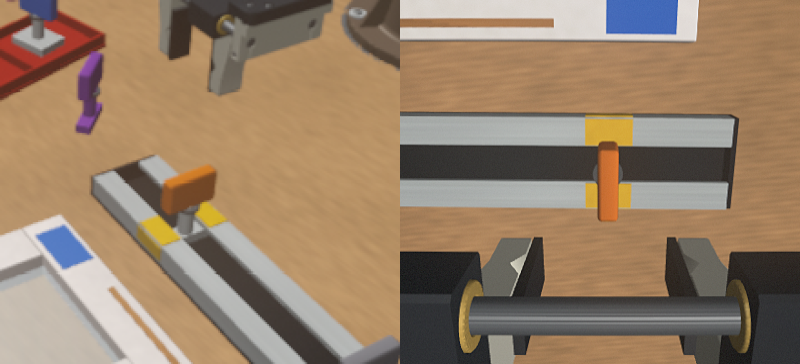

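The bolt stands upright at the yellow mark with its grip across the slot (wrist crop about (608,180), bands centred at 609). The gripper is clear, so I'm handing in.

```bash
python3 -c "
from station import order;print(order.job_done())"
```

```text
the job is handed in; nothing more can be done
None
```

The orange bolt now stands upright in the rail slot at the yellow mark, turned a quarter turn so its head lies across the slot. I let go and backed the gripper clear, never moved the blue or black bolt, and handed the job in at about 10 s.

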